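Close up the desk organiser

TASK

Close up the wooden desk organiser by pushing with the fingertips: push the two plain-fronted drawers fully home and slide the cover on top fully across so that the pen well is shut. Leave the drawer with the round knob pulled out just as it is, lift nothing, and leave the other things on the desk undisturbed.

Things in the scene. Friction and masses are not known exactly. Their poses are not given: they have to be found in the camera images.
- organiser: dark wooden organiser fixed to the desk, 170 deep (x) x 310 wide (y) x 85 high; origin: centre of its underside; +x from its open front (x=-85) to its back. Three bays side by side in the front, centred at y=+100, 0, -100, each 92 to 97 wide, 60 high, no floor (drawers slide on the desk), back stop at x=+77. In its top, at z=85, the half with y>0 is a pen well 15 deep
- tray_a: plain-fronted drawer to push home: loose light wooden open box 164 long (x) x 88 wide x 55 high, walls 6, about 0.25 kg, in any of the bays, 50 to 90 out at the start; origin: centre of its underside, axes as the organiser's; flat front face at its x=-82. Fully home, back against the stop, its origin is at organiser x=-5 and its face 2 proud of the organiser's front
- tray_b: the second plain-fronted drawer to be pushed home, the same in every way as tray_a, in another bay
- tray_knob: the drawer to be left alone: the same box, but with a turned wooden knob (24 diameter, standing 22 out) in the middle of its front, 30 above the desk; in the remaining bay, also pulled out; origin and axes as for tray_a; a roll of tape lies in it
- cover (a joint): the flat sliding cover on top of the organiser, 166 (x) x 150 (y) x 6 thick, its upper surface at z = 91.5; value in m: 0 = pen well fully shut, growing as the cover slides along the organiser's -y (to the right, seen from the robot); 0.07 to 0.125 at the start. Sliding friction about 1 N, it stays where it is left, and has a hard stop at 0
- cover_bar (a point): centre of the top of the wooden bar on the cover by which it is pushed: bar 70 long (organiser x) x 10 thick (y), rising 18 above the cover's upper surface; this point is at z = 109.5 at organiser x = 0; at organiser y = +80 when shut
- mug: white mug, 76 diameter, 85 high, beside the organiser's right end (-y); origin at the centre of its underside; leave alone
- paperweight: green glass paperweight, 68 diameter, 43 high, in front of and left of the organiser; origin at the centre of its underside; leave alone
- stapler: black stapler, 130 x 32 x 44 high, in front of and right of the organiser; origin at the centre of its underside; leave alone
- pencil_cup: dark metal cup with pencils, 72 diameter, 95 high, pencils to 170, well left of the organiser; origin at the centre of its underside; leave alone
There are look-alikes about, which are no part of the job. Leave any blue look-alike of the tray_a alone. What is shaped like the tray_b but turquoise is not meant.

How it is judged (in metres and radians):
At the end, for the whole second after the job is handed in: both plain drawers are in their bays within about 6 mm of the back stop, flat on the desk and at rest, the cover is within 5 mm of fully shut, and the knobbed drawer is within 10 mm of where it started (x of tray_a in the frame of organiser between -0.011 and 0.004 m and y of tray_a in the frame of organiser between -0.115 and 0.115 m and height (world z) of each of tray_a, tray_b below 0.006 m and linear speed of each of tray_a, tray_b below 0.01 m/s and x of tray_b in the frame of organiser between -0.011 and 0.004 m and y of tray_b in the frame of organiser between -0.115 and 0.115 m and value of joint cover below 0.005 m and distance of tray_knob from where it was at the start of the episode below 0.01 m); the robot touches nothing.
It fails at once if a drawer is lifted off the desk (12 mm or more) (height (world z) of any of tray_a, tray_b, tray_knob above 0.012 m).
It fails at once if the knobbed drawer is moved by 10 mm or more (distance of tray_knob from where it was at the start of the episode above 0.01 m).
It fails at once if a bystander on the desk is moved by 20 mm or more (distance of any of mug, paperweight, stapler, pencil_cup from where it was at the start of the episode above 0.02 m).
It also fails if it takes over 56 s, if anything falls off the work surface, if the arm or the gripper's body presses on something with over 40 N, if the wrist force passes 120 N, or if a joint passes its speed limit or range.

ROBOT

A 6-joint arm with a two-finger parallel gripper is mounted at the origin on the work surface. World frame = base frame: x ahead of the robot, y to its left, z up, the work surface at z = 0. Lengths are in m, angles in degrees, forces in N, time in s.
With the tool pointing down it reaches from about 0.3 to 0.875 m from the base axis. Payload 6.4 kg.
Tool frame: the origin (TCP) lies between the finger pads; the fingertips stand 17 mm ahead of it and the grasp point (between the pads) lies 2 mm behind it (tip_reach is the distance from the TCP to the fingertips, in m); z points along the fingers, y is the line along which they close (so a half turn about z gives the same grasp; the last joint's range is limited). The gripper opens to 88 mm and grips with 3 to 60 N. Pads are 18 mm wide; open, the fingers measure 123 mm over their backs; the gripper's body (75 mm by 187 mm) begins 45 mm behind the grasp point.
Start: joints at [-79.888, 10.359, 92.074, -0, 77.567, -11.82], TCP at [0.215, -0.533, 0.256] pointing down, gripper open.
Joint ranges: [-171.53, 171.53], [-51.25, 118.39], [17.06, 147.69], [-65.23, 245.23], [0, 150.52], [-178.68, 178.68]. Speed limits (degrees/s): [147.25, 147.25, 172.46, 180, 180, 180].

INTERFACE

Orientations are given as [roll, pitch, yaw] about the fixed x, y, z axes, in that order (R = Rz(yaw) Ry(pitch) Rx(roll)).
In Python, from station import * gives the robot as it stands. The module is installed in compiled form; this text tells all that it offers.
- The arm moves only by the shell command python3 -m inch 'ROWS' [FORCE]. ROWS is JSON, one flat list of numbers, 7 for each row, row after row: the shift along the world's x, y, z in units of 250 mm (1.0 is 250 mm), then the turn, a rotation vector about the world's x, y, z in units of 120 degrees (1.0 is 120 degrees), then the opening, from 0 (shut) to 1 (fully open). A call has 1 to 12 rows; each row is the pose to reach, as a shift and turn from the pose commanded when the call began; what a row does not reach only later rows make up. A row lasts 1/10 s, in which the tool goes at most 50 mm and 8.59 degrees, less where a joint would pass 70% of its speed; a pose out of reach is approached as far as the arm can. A call with a number of a shift or a turn outside -1 to 1 is refused whole. A call with a gripper value outside its range is refused whole. The fingers move at their own pace and stop on an object; FORCE is the grip in N (left out, the last holds). Time passes only in rows, so rows that repeat a pose let the fingers close. It gives the time, the measured TCP pose, the force, the opening and the grip force at its end, in the units of the state.
- get_state(): the state, without advancing time (a new reading comes with each control period).
- snapshot(name): name is "scene" or "top"; returns a dict with "pixels" (420x560x3 uint8, red, green, blue), "K" (3x3 intrinsics, pixels), "k1" (the pictures are not rectified: a ray, as slopes to the right and down, at radius r is drawn at 1 + k1 r^2 times it, then the intrinsics apply), "T" (4x4, takes a point from camera to world coordinates). Camera axes: x right, y down, z forward; pixel columns grow to the right and rows downward; lengths in m; the calibration is good to about 2 mm. A picture is of the moment at which its call begins. There is no depth.
- finish_job(): hands the job in; it is judged then, once.
Trained networks look in the newest picture that a camera, given by its name, has taken for a name from the list of things; names that differ only in an ending like _2 or _b are one class to them, and where a whole thing is asked for, a point or a joint stands for the part that bears it (a point fixed in the world has none). Each returns a list of dicts, best first, with "confidence" (0 to 1); they miss things now and then, are a little off and sometimes report something else, mostly with a low value. They report only what shows in the picture. A call takes as long as a camera call. They do not tell look-alikes from the thing itself.
- recognise(target, camera): "location" ([x, y, z] in m, in the coordinates of the camera as it stood for that picture, good to about 4 mm: the middle of the surface that is visible of it).
- cut_out(target, camera): "mask" (420x560 bool, what is visible of it).
- spot_point(target, camera): "location" ([x, y, z] in m, in the coordinates of the camera as it stood for that picture, good to about 4 mm: a listed point, or the origin of a listed thing).
The state is a dict: "time_s": time; "joints": joint angles; "joint_velocities": joint speeds; "joint_torque": joint torques, N m; "ee_pos": TCP position; "eef_rot": TCP orientation; "contact_force": force on the tool from outside, world axes, zero at the start; "ft_torque": the same for the moment, N m; "gripper_width": opening from 0.0 (shut) to 1.0 (fully open); "grasp_force": force on a finger pad.
Only numpy, scipy, OpenCV 4.12 (cv2) and the standard library are available. Lean on these libraries where they do the work, as an engineer would, in place of code of your own. Each camera call takes 0.05 s, during which the arm holds its last target. There are 200 camera calls.

## Working session

There is one attempt and no reset: what is moved stays moved. The work goes in short steps, Python scripts to look and compute and a shell command to move; the robot and the scene stay as the last step left them, time stands still between calls to the robot, and variables do not carry over. Pictures are saved under pics/ and viewed, at most 10 in all, crops included, and the job is handed in when it is done.

```bash
mkdir -p pics; cat > h.py <<'E'
from station import *
import numpy as np, cv2
def w(s,p): return (s["T"]@np.r_[p,1])[:3]
def pix(s,P):
    c=(np.linalg.inv(s["T"])@np.r_[P,1])[:3]; u=c[:2]/c[2]; u=u*(1+s["k1"]*(u@u)); return (s["K"]@np.r_[u,1])[:2]
def ray(s,uv):
    n=cv2.undistortPoints(np.array([[uv]],float),s["K"],np.array([s["k1"],0,0,0.]))[0,0]
    return s["T"][:3,3], s["T"][:3,:3]@np.r_[n,1]
def at_z(s,uv,z):
    o,d=ray(s,uv); return o+d*(z-o[2])/d[2]
E
python3 - <<'E'
from h import *
np.set_printoptions(precision=3,suppress=True)
for c in("scene","top"):
    s=snapshot(c); cv2.imwrite(f"pics/{c}0.png",s["pixels"][...,::-1]); print(c,s["T"].tolist(),s["k1"])
    for t in ["organiser","tray_a","tray_knob","cover","mug","paperweight","stapler","pencil_cup"]:
        print(t,[(w(s,r["location"]).round(3).tolist(),round(r["confidence"],2)) for r in spot_point(t,c)])
    print("bar",[(w(s,r["location"]).round(3).tolist(),round(r["confidence"],2)) for r in spot_point("cover_bar",c)])
print(get_state())
E
```

```text
scene [[-0.6944174915183604, 0.4637640560970833, -0.5501883747824278, 1.0959667924339271], [0.719462086530506, 0.43409915371563257, -0.5421551722418061, 0.7364359200684544], [-0.01259577383564155, -0.772321710827653, -0.6351067008509109, 0.8402625303847249], [0.0, 0.0, 0.0, 1.0]] -0.08704363917082969
organiser [([0.644, -0.078, 0.002], 0.56)]
tray_a [([0.448, 0.343, 0.003], 0.79), ([0.569, 0.031, 0.001], 0.67), ([0.301, 0.173, 0.0], 0.6)]
tray_knob [([0.537, -0.166, 0.001], 0.59), ([0.563, -0.306, 0.006], 0.28)]Traceback (most recent call last):
  File "<stdin>", line 6, in <module>
ValueError: it knows: cover_bar, mug, organiser, paperweight, pencil_cup, stapler, tray, tray_knob
```

```bash
python3 - <<'E'
from h import *
for c in("scene","top"):
    s=snapshot(c); cv2.imwrite(f"pics/{c}1.png",s["pixels"][...,::-1]); print(c,s["T"].round(3).tolist(),s["k1"])
    for t in ["organiser","tray_a","tray_knob","cover_bar","mug","paperweight","stapler","pencil_cup"]:
        print(t,[(w(s,r["location"]).round(3).tolist(),round(r["confidence"],2)) for r in spot_point(t,c)])
st=get_state();print(st["time_s"],st["ee_pos"],st["eef_rot"],st["gripper_width"])
E
```

```text
scene [[-0.694, 0.464, -0.55, 1.096], [0.719, 0.434, -0.542, 0.736], [-0.013, -0.772, -0.635, 0.84], [0.0, 0.0, 0.0, 1.0]] -0.08704363917082969
organiser [([0.641, -0.079, 0.0], 0.8)]
tray_a [([0.447, 0.344, 0.001], 0.95), ([0.571, 0.03, -0.0], 0.78), ([0.302, 0.178, -0.0], 0.7)]
tray_knob [([0.539, -0.169, -0.003], 0.61)]
cover_bar [([0.639, -0.086, 0.113], 0.7)]
mug [([0.562, -0.307, 0.003], 0.68)]
paperweight [([0.484, 0.177, 0.004], 0.87)]
stapler [([0.434, -0.274, 0.003], 0.81), ([0.535, -0.167, -0.001], 0.61)]
pencil_cup []
top [[-0.001, -0.992, 0.125, 0.309], [-1.0, 0.0, -0.006, 0.127], [0.006, -0.125, -0.992, 1.471], [0.0, 0.0, 0.0, 1.0]] -0.056264501342029184
organiser [([0.633, -0.079, 0.002], 0.85)]
tray_a [([0.447, 0.346, 0.001], 0.91), ([0.57, 0.028, 0.001], 0.87), ([0.572, -0.071, 0.0], 0.67), ([0.301, 0.175, -0.001], 0.62)]
tray_knob [([0.537, -0.163, -0.002], 0.59)]
cover_bar [([0.636, -0.085, 0.106], 0.66)]
mug [([0.571, -0.308, -0.003], 0.84)]
paperweight [([0.485, 0.182, 0.0], 0.76)]
stapler [([0.429, -0.27, -0.0], 0.69)]
pencil_cup [([0.589, 0.512, -0.003], 0.85)]
1.1 [ 0.2148116  -0.53342355  0.25574253] [ 1.79994299e+02 -3.14498019e-04  2.19325962e+01] 1.002888856886415
```

View pics/scene0.png

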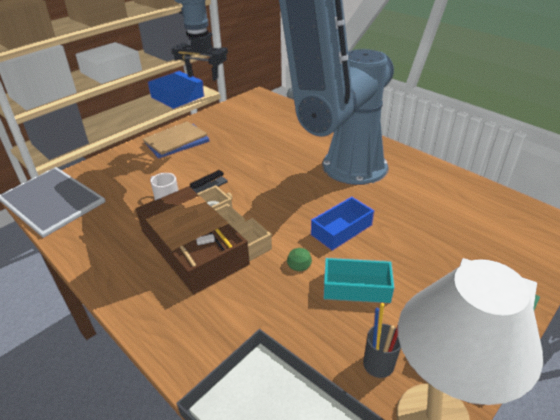

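View pics/top1.png

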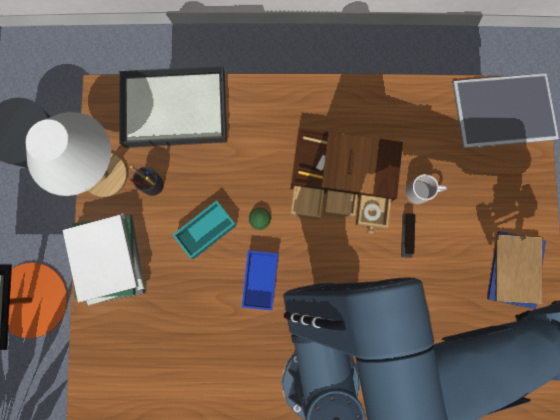

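The scene view shows the organiser at about (195,235), with the blue tray at (342,222) and the turquoise tray at (358,280) as look-alikes. In the top view the organiser is at (348,165). The plain drawers are at (308,202) and (340,203), the knobbed one with the tape is at (373,211), and the bar is at (350,162).

```bash
python3 - <<'E'
import cv2
a=cv2.imread("pics/top1.png")[115:245,280:440]; cv2.imwrite("pics/crop1.png",cv2.resize(a,None,fx=4.6,fy=4.6,interpolation=cv2.INTER_CUBIC))
E
```

```text
(no output)
```

View pics/crop1.png

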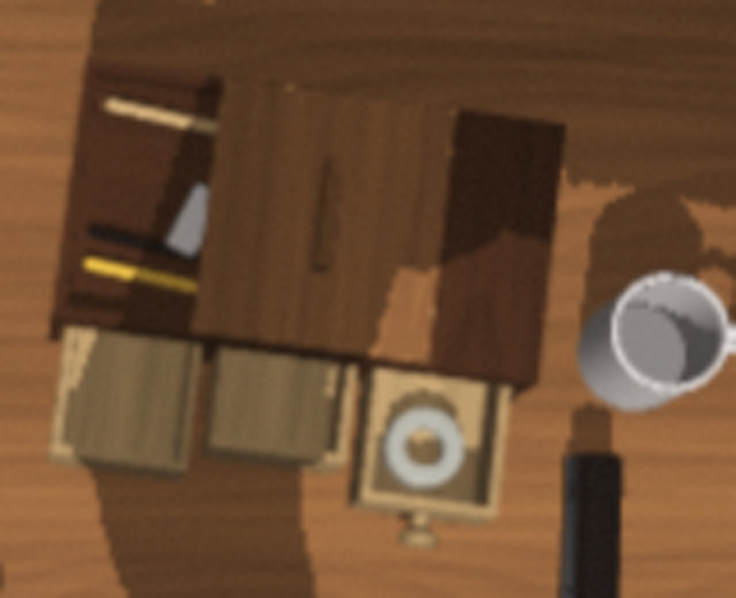

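```bash
python3 - <<'E'
from h import *
np.set_printoptions(precision=4,suppress=True)
s=snapshot("top"); f=lambda u,v,z: at_z(s,((u+.5)/4.6+280-.5,(v+.5)/4.6+115-.5),z)
loc=np.array([[85,155],[85,-155],[-85,-155],[-85,155]])/1e3
P=np.array([f(*q,.085)[:2] for q in [(92,60),(565,122),(533,387),(52,335)]]); print(P)
A,B=loc-loc.mean(0),P-P.mean(0)
th=np.arctan2((A[:,0]*B[:,1]-A[:,1]*B[:,0]).sum(),(A*B).sum()); c=P.mean(0)
R=np.array([[np.cos(th),-np.sin(th)],[np.sin(th),np.cos(th)]]); print("org",c,np.degrees(th),"res",P-(c+A@R.T))
tol=lambda p:R.T@(p[:2]-c)
print("cover",[tol(f(*q,.0915)) for q in [(220,80),(455,108),(432,365),(190,333)]])
print("bar",[tol(f(*q,.1095)) for q in [(327,155),(320,272)]])
for n,qs in dict(L=[(52,460),(188,473)],M=[(208,455),(345,468)],K=[(357,505),(493,518)]).items(): print(n,[tol(f(*q,.055)) for q in qs],[f(*q,.055)for q in qs])
np.savez("org.npz",c=c,R=R)
# overlay in scene
s=snapshot("scene"); im=cv2.resize(s["pixels"][...,::-1],None,fx=4,fy=4,interpolation=cv2.INTER_CUBIC)
def line(p,q,col):
    a,b=[((pix(s,np.r_[c+R@np.array(x[:2]),x[2]])+.5)*4).astype(int) for x in(p,q)]; cv2.line(im,tuple(map(int,a)),tuple(map(int,b)),col,1)
for z in(0,.085):
    for i in range(4): line([*loc[i],z],[*loc[(i+1)%4],z],(0,255,0))
g=im[700:1200,500:1140]; cv2.imwrite("pics/ov.png",g)
E
```

```text
[[ 0.7421  0.0617]
 [ 0.7023 -0.2409]
 [ 0.5306 -0.2146]
 [ 0.5635  0.0879]]
org [ 0.6346 -0.0765] -7.255140586952363 res [[ 0.0036 -0.0049]
 [ 0.0029  0.0001]
 [-0.0001  0.0049]
 [-0.0064 -0.0001]]
cover [array([0.0845, 0.0683]), array([ 0.0857, -0.0823]), array([-0.0812, -0.0842]), array([-0.0803,  0.0686])]
bar [array([ 0.0394, -0.0023]), array([-0.0353, -0.0059])]
L [array([-0.166,  0.144]), array([-0.1633,  0.057 ])] [array([0.4881, 0.0874, 0.055 ]), array([0.4798, 0.0008, 0.055 ])]
M [array([-0.1502,  0.0457]), array([-0.1475, -0.0421])] [array([ 0.4913, -0.0121,  0.055 ]), array([ 0.483 , -0.0996,  0.055 ])]
K [array([-0.1701, -0.0523]), array([-0.1675, -0.1395])] [array([ 0.4592, -0.1068,  0.055 ]), array([ 0.4509, -0.1937,  0.055 ])]
```

View pics/ov.png

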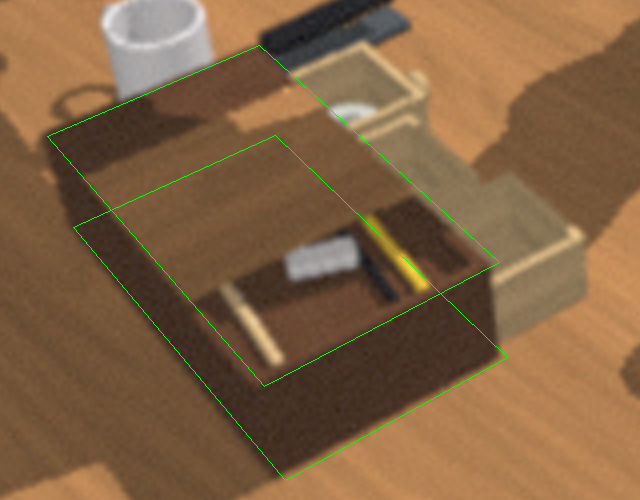

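The overlay fits the organiser in both views. It sits at (0.635, −0.077) with a yaw of about −6°, and the cover is about 84 mm open. I'll go to the cover first with the gripper shut.

```bash
python3 -m inch '[0.83,0.815,0,0,0,-0.235,0, 0.83,0.815,0,0,0,-0.235,0, 0.83,0.815,0,0,0,-0.235,0, 0.83,0.815,0,0,0,-0.235,0, 0.83,0.815,0,0,0,-0.235,0, 0.83,0.815,0,0,0,-0.235,0, 0.83,0.815,0,0,0,-0.235,0, 0.83,0.815,0,0,0,-0.235,0]' && python3 -m inch '[0.83,0.80,0,0,0,0,0, 0.83,0.80,0,0,0,0,0, 0.83,0.80,0,0,0,0,0, 0.83,0.80,0,0,0,0,0, 0.83,0.80,0,0,0,0,0, 0.83,0.80,0,0,0,0,0, 0.83,0.80,0,0,0,0,0, 0.83,0.80,0,0,0,0,0]'
```

```text
time_s: 2.0
ee_pos: [0.4229, -0.3289, 0.2558]
eef_rot: [180.0, 0.0, -6.1]
contact_force: [0.4, 0.7, -0.7]
gripper_width: 0.299
grasp_force: 0.0
time_s: 2.8
ee_pos: [0.6295, -0.1309, 0.2551]
eef_rot: [180.0, 0.1, -6.3]
contact_force: [-0.7, 0.1, -0.2]
gripper_width: 0.004
grasp_force: 0.0
```

```bash
python3 -m inch '[0,0,-0.2,0,0,0,0, 0,0,-0.4,0,0,0,0, 0,0,-0.5,0,0,0,0, 0,0,-0.556,0,0,0,0, 0,0,-0.556,0,0,0,0, 0,0,-0.556,0,0,0,0]' && python3 - <<'E'
from h import *
s=snapshot("scene"); cv2.imwrite("pics/s2.png",cv2.resize(s["pixels"][155:305,110:310,::-1],None,fx=4,fy=4,interpolation=cv2.INTER_CUBIC))
E
```

```text
time_s: 3.4
ee_pos: [0.6304, -0.1311, 0.1183]
eef_rot: [180.0, -0.1, -6.4]
contact_force: [0.3, -0.9, -0.4]
gripper_width: 0.003
grasp_force: 0.0
```

View pics/s2.png

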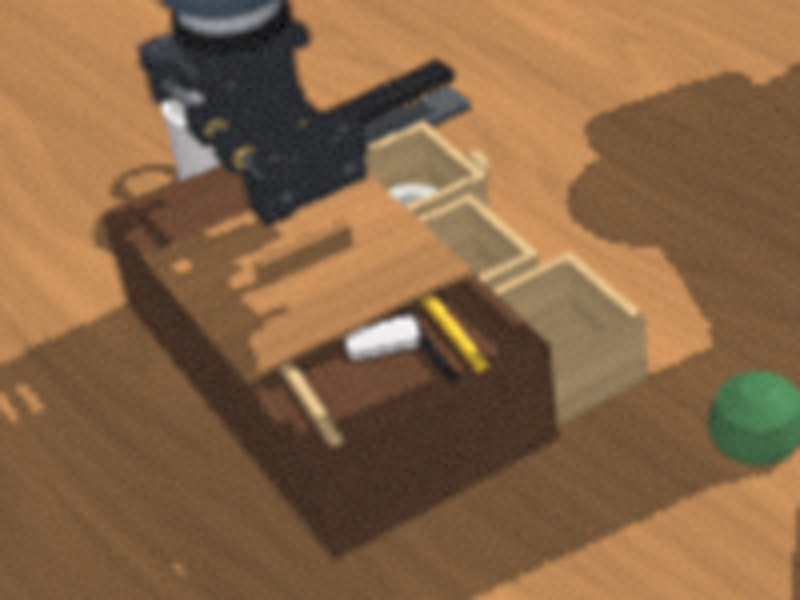

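The shut fingertips are at about (270,218) in the crop, just behind the bar at (300,255). Now I'll push the cover along the organiser's +y.

```bash
python3 -m inch '[0.005,0.05,-0.016,0,0,0,0, 0.011,0.10,-0.016,0,0,0,0, 0.017,0.14,-0.016,0,0,0,0, 0.022,0.18,-0.016,0,0,0,0, 0.027,0.22,-0.016,0,0,0,0, 0.031,0.26,-0.016,0,0,0,0, 0.035,0.30,-0.016,0,0,0,0, 0.039,0.34,-0.016,0,0,0,0, 0.043,0.38,-0.016,0,0,0,0, 0.045,0.40,-0.016,0,0,0,0]'; python3 -m inch '[0.001,0.01,0,0,0,0,0, 0.002,0.02,0,0,0,0,0, 0.003,0.03,0,0,0,0,0, 0.004,0.035,0,0,0,0,0, 0.004,0.035,0,0,0,0,0]'
```

```text
time_s: 4.45
ee_pos: [0.641, -0.0285, 0.1126]
eef_rot: [-180.0, 0.0, -6.2]
contact_force: [1.1, -0.6, 0.2]
gripper_width: -0.0
grasp_force: 0.6
time_s: 4.95
ee_pos: [0.6419, -0.0208, 0.1126]
eef_rot: [-180.0, 0.0, -6.3]
contact_force: [0.7, 0.0, 0.6]
gripper_width: 0.006
grasp_force: 0.1
```

```bash
python3 -m inch '[0.001,0.008,0,0,0,0,0, 0.002,0.016,0,0,0,0,0, 0.002,0.016,0,0,0,0,0]'; python3 -m inch '[0.001,0.008,0,0,0,0,0, 0.002,0.016,0,0,0,0,0, 0.002,0.016,0,0,0,0,0]';  python3 - <<'E'
from h import *
s=snapshot("scene"); cv2.imwrite("pics/s3.png",cv2.resize(s["pixels"][155:305,110:310,::-1],None,fx=4,fy=4,interpolation=cv2.INTER_CUBIC))
E
```

```text
time_s: 5.25
ee_pos: [0.6425, -0.0166, 0.1126]
eef_rot: [-180.0, 0.0, -6.3]
contact_force: [-1.0, -0.4, -0.5]
gripper_width: 0.004
grasp_force: 0.2
time_s: 5.55
ee_pos: [0.6426, -0.016, 0.1127]
eef_rot: [179.7, 0.0, -6.3]
contact_force: [-2.7, -12.3, -0.5]
gripper_width: 0.004
grasp_force: 6.4
```

View pics/s3.png

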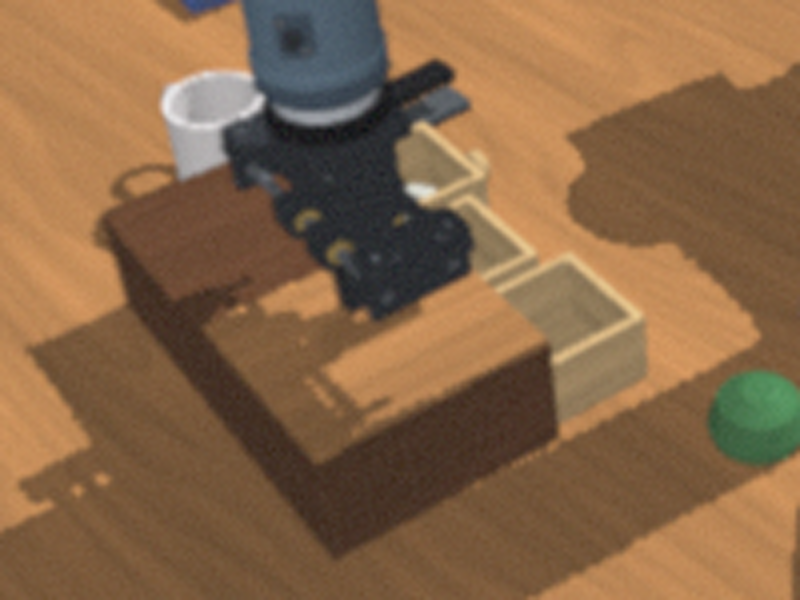

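The cover is hard against its stop: it pushes back with 12 N, and the picture shows the well covered. Next I back off, rise, and move in front of the left drawer.

```bash
python3 -m inch '[-0.01,-0.06,0,0,0,0,0, -0.01,-0.06,0.2,0,0,0,0, -0.01,-0.06,0.4,0,0,0,0, -0.2,0.05,0.4,0,0,0,0, -0.4,0.1,0.4,0,0,0,0, -0.6,0.18,0.4,0,0,0,0, -0.8,0.25,0.4,0,0,0,0, -0.862,0.252,0.4,0,0,0,0, -0.862,0.252,0.4,0,0,0,0, -0.862,0.252,0.4,0,0,0,0]'; python3 -m inch '[0,0,-0.2,0,0,0,0, 0,0,-0.4,0,0,0,0, 0,0,-0.55,0,0,0,0, 0,0,-0.624,0,0,0,0, 0,0,-0.624,0,0,0,0, 0,0,-0.624,0,0,0,0]'
python3 - <<'E'
from h import *
s=snapshot("scene"); cv2.imwrite("pics/s4.png",cv2.resize(s["pixels"][155:305,130:330,::-1],None,fx=4,fy=4,interpolation=cv2.INTER_CUBIC))
E
```

```text
time_s: 6.6
ee_pos: [0.428, 0.0501, 0.2134]
eef_rot: [-180.0, -0.1, -6.3]
contact_force: [0.3, -0.0, 0.5]
gripper_width: 0.009
grasp_force: 0.0
time_s: 7.2
ee_pos: [0.4287, 0.0497, 0.0569]
eef_rot: [-180.0, 0.0, -6.3]
contact_force: [0.3, -0.2, 0.8]
gripper_width: 0.008
grasp_force: 0.0
```

View pics/s4.png

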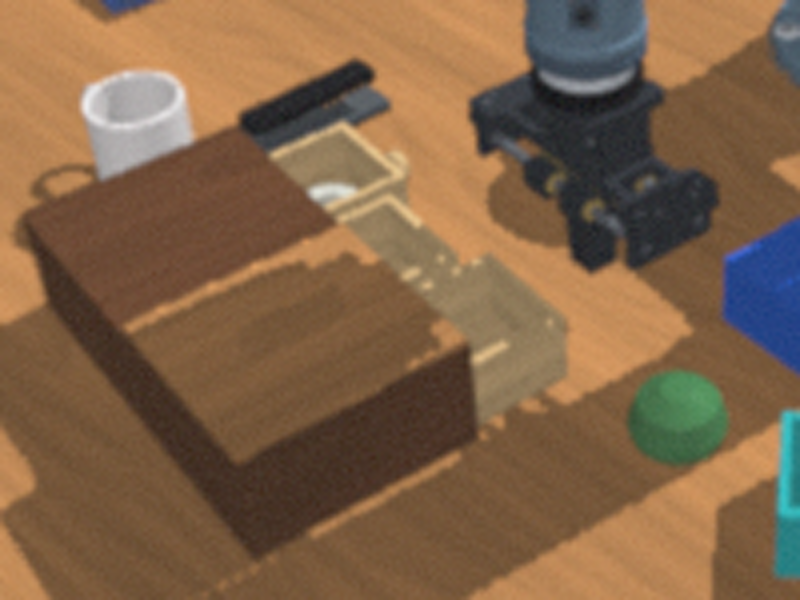

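The cover is shut. The fingertips at (600,262) stand in front of the left drawer's face at about (530,350), so I'll push it along organiser +x.

```bash
python3 -m inch '[0.08,-0.009,0,0,0,0,0, 0.12,-0.013,0,0,0,0,0, 0.16,-0.018,0,0,0,0,0, 0.20,-0.022,0,0,0,0,0, 0.24,-0.026,0,0,0,0,0, 0.28,-0.031,0,0,0,0,0, 0.32,-0.035,0,0,0,0,0, 0.36,-0.04,0,0,0,0,0, 0.39,-0.043,0,0,0,0,0, 0.42,-0.046,0,0,0,0,0, 0.44,-0.049,0,0,0,0,0, 0.45,-0.05,0,0,0,0,0]'; python3 -m inch '[0.008,-0.001,0,0,0,0,0, 0.016,-0.002,0,0,0,0,0, 0.016,-0.002,0,0,0,0,0]'
```

```text
time_s: 8.45
ee_pos: [0.5405, 0.0375, 0.0566]
eef_rot: [-180.0, -0.0, -6.3]
contact_force: [-2.4, -0.2, 1.1]
gripper_width: 0.007
grasp_force: 1.4
time_s: 8.75
ee_pos: [0.5443, 0.0371, 0.0567]
eef_rot: [-180.0, -0.0, -6.3]
contact_force: [-0.3, -0.5, 0.5]
gripper_width: 0.007
grasp_force: 0.2
```

```bash
python3 -m inch '[0.008,-0.001,0,0,0,0,0, 0.016,-0.002,0,0,0,0,0, 0.016,-0.002,0,0,0,0,0]'; python3 -m inch '[0.008,-0.001,0,0,0,0,0, 0.012,-0.002,0,0,0,0,0, 0.012,-0.002,0,0,0,0,0]'
```

```text
time_s: 9.05
ee_pos: [0.5484, 0.0365, 0.0568]
eef_rot: [-180.0, -0.0, -6.3]
contact_force: [0.7, 1.2, -0.3]
gripper_width: 0.008
grasp_force: 0.2
time_s: 9.35
ee_pos: [0.5513, 0.036, 0.0567]
eef_rot: [-180.0, -0.0, -6.3]
contact_force: [-1.1, 0.4, -0.2]
gripper_width: 0.001
grasp_force: 0.4
```

```bash
python3 -m inch '[0.008,-0.001,0,0,0,0,0, 0.008,-0.001,0,0,0,0,0]'; python3 -m inch '[0.008,-0.001,0,0,0,0,0, 0.008,-0.001,0,0,0,0,0]'
```

```text
time_s: 9.55
ee_pos: [0.5533, 0.0358, 0.0567]
eef_rot: [-180.0, -0.0, -6.3]
contact_force: [-0.8, 0.3, -0.6]
gripper_width: 0.003
grasp_force: 0.4
time_s: 9.75
ee_pos: [0.5554, 0.0356, 0.0568]
eef_rot: [-180.0, -0.0, -6.3]
contact_force: [-0.5, -0.4, -0.3]
gripper_width: 0.004
grasp_force: 0.4
```

```bash
python3 -m inch '[0.008,-0.001,0,0,0,0,0, 0.008,-0.001,0,0,0,0,0]'; python3 -m inch '[0.008,-0.001,0,0,0,0,0, 0.008,-0.001,0,0,0,0,0]'
python3 - <<'E'
from h import *
s=snapshot("scene"); cv2.imwrite("pics/s5.png",cv2.resize(s["pixels"][155:305,130:330,::-1],None,fx=4,fy=4,interpolation=cv2.INTER_CUBIC))
E
```

```text
time_s: 9.95
ee_pos: [0.5556, 0.0356, 0.0565]
eef_rot: [-180.0, 0.2, -6.3]
contact_force: [-6.8, 0.0, 5.2]
gripper_width: 0.009
grasp_force: 3.8
time_s: 10.15
ee_pos: [0.5558, 0.0357, 0.0561]
eef_rot: [180.0, 0.5, -6.3]
contact_force: [-13.8, 0.2, 10.1]
gripper_width: 0.005
grasp_force: 7.0
```

View pics/s5.png

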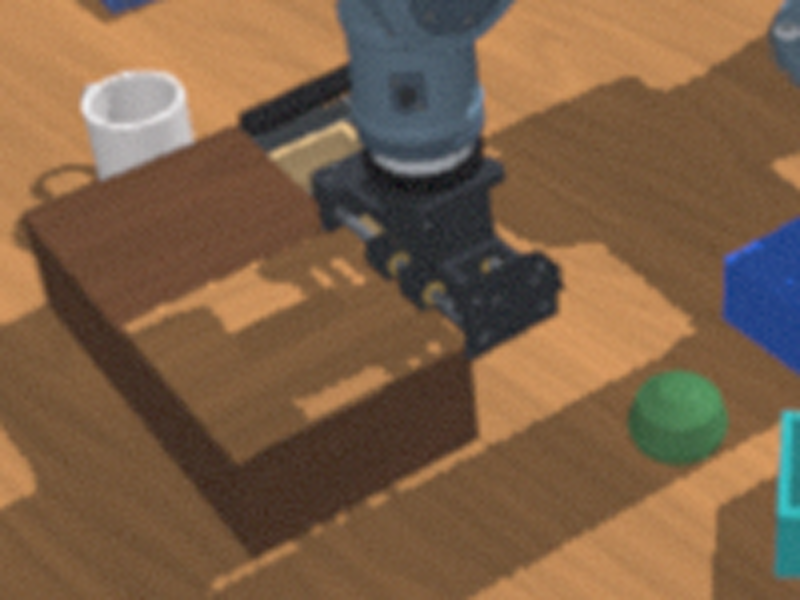

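The reaction built up to 14 N against the stop. I'll retract, check the left drawer, and move in front of the middle one.

```bash
python3 -m inch '[-0.1,0.011,0.01,0,0,0,0, -0.25,0.028,0.02,0,0,0,0, -0.432,0.048,0.02,0,0,0,0, -0.432,0.048,0.02,0,0,0,0, -0.45,-0.1,0.02,0,0,0,0, -0.47,-0.25,0.02,0,0,0,0, -0.476,-0.34,0,0,0,0,0, -0.476,-0.34,0,0,0,0,0, -0.476,-0.34,0,0,0,0,0]'
python3 - <<'E'
from h import *
s=snapshot("scene"); a=cv2.resize(s["pixels"][175:275,160:290,::-1],None,fx=6,fy=6,interpolation=cv2.INTER_CUBIC)
cv2.imwrite("pics/s6.png",a)
for cam in("scene","top"):
    s=snapshot(cam); d=np.load("org.npz")
    for t in("tray_a","tray_knob","organiser"): print(cam,t,[(w(s,r["location"]).round(3).tolist(),round(r["confidence"],2)) for r in spot_point(t,cam)])
E
```

```text
time_s: 11.1
ee_pos: [0.4407, -0.0502, 0.057]
eef_rot: [-180.0, -0.0, -6.4]
contact_force: [0.9, 0.0, -0.3]
gripper_width: -0.002
grasp_force: 0.0
scene tray_a [([0.448, 0.343, 0.005], 0.93), ([0.302, 0.174, -0.0], 0.6)]
scene tray_knob [([0.536, -0.167, -0.001], 0.94)]
scene organiser [([0.643, -0.077, -0.0], 0.59)]
top tray_a [([0.572, -0.066, -0.0], 0.71), ([0.449, 0.344, 0.002], 0.71), ([0.299, 0.174, 0.0], 0.63)]
top tray_knob [([0.538, -0.162, 0.0], 0.56)]
top organiser [([0.635, -0.078, 0.004], 0.73)]
```

View pics/s6.png

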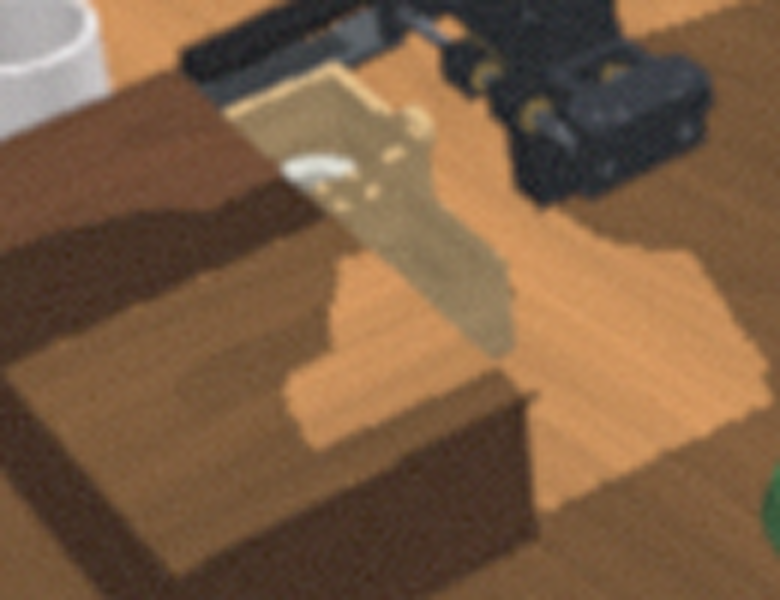

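The left drawer is home, with nothing standing proud at (530,400). The tips are now in front of the middle drawer's face.

```bash
python3 -m inch '[0.08,-0.009,0,0,0,0,0, 0.12,-0.013,0,0,0,0,0, 0.16,-0.018,0,0,0,0,0, 0.20,-0.022,0,0,0,0,0, 0.24,-0.026,0,0,0,0,0, 0.28,-0.031,0,0,0,0,0, 0.31,-0.034,0,0,0,0,0, 0.34,-0.038,0,0,0,0,0, 0.36,-0.04,0,0,0,0,0, 0.376,-0.041,0,0,0,0,0, 0.386,-0.043,0,0,0,0,0]'; python3 -m inch '[0.008,-0.001,0,0,0,0,0, 0.016,-0.002,0,0,0,0,0, 0.02,-0.002,0,0,0,0,0]';python3 -m inch '[0.008,-0.001,0,0,0,0,0, 0.008,-0.001,0,0,0,0,0]'
```

```text
time_s: 12.65
ee_pos: [0.5368, -0.0606, 0.0567]
eef_rot: [-180.0, 0.0, -6.3]
contact_force: [-2.2, 0.5, 1.1]
gripper_width: 0.003
grasp_force: 0.8
time_s: 12.95
ee_pos: [0.5416, -0.0612, 0.0567]
eef_rot: [-180.0, -0.0, -6.3]
contact_force: [-0.4, 0.1, 0.4]
gripper_width: 0.004
grasp_force: 0.5
time_s: 13.15
ee_pos: [0.5425, -0.0612, 0.0565]
eef_rot: [-180.0, 0.2, -6.3]
contact_force: [-6.1, 0.0, 3.5]
gripper_width: 0.005
grasp_force: 2.6
```

```bash
python3 -m inch '[0.008,-0.001,0,0,0,0,0, 0.008,-0.001,0,0,0,0,0]'; python3 -m inch '[-0.1,0.011,0.01,0,0,0,0, -0.3,0.033,0.02,0,0,0,0, -0.5,0.055,0.02,0,0,0,0, -0.6,0.066,0.2,0,0,0,0, -0.7,0.066,0.4,0,0,0,0, -0.7,0.066,0.6,0,0,0,0, -0.7,0.066,0.8,0,0,0,0, -0.7,0.066,0.8,0,0,0,0]'
python3 - <<'E'
from h import *
a=snapshot("scene")["pixels"][175:275,150:280,::-1]; b=snapshot("top")["pixels"][125:225,285:415,::-1]
cv2.imwrite("pics/fin.png",cv2.resize(np.vstack([a,b]),None,fx=3,fy=3,interpolation=cv2.INTER_CUBIC))
for cam in("scene","top"):
    s=snapshot(cam)
    for t in("tray_knob","cover_bar","mug","paperweight","stapler","pencil_cup"): print(cam,t,[(w(s,r["location"]).round(3).tolist(),round(r["confidence"],2)) for r in spot_point(t,cam)])
E
```

```text
time_s: 13.35
ee_pos: [0.5427, -0.0611, 0.0562]
eef_rot: [-180.0, 0.4, -6.3]
contact_force: [-13.0, 0.0, 8.2]
gripper_width: 0.007
grasp_force: 6.1
time_s: 14.15
ee_pos: [0.3736, -0.0465, 0.2634]
eef_rot: [179.8, -0.7, -6.3]
contact_force: [0.4, 0.2, 0.2]
gripper_width: 0.004
grasp_force: 0.0
scene tray_knob [([0.535, -0.166, 0.001], 0.86)]
scene cover_bar [([0.433, -0.271, 0.001], 0.63)]
scene mug [([0.562, -0.304, 0.005], 0.98)]
scene paperweight [([0.484, 0.179, 0.004], 0.75)]
scene stapler []
scene pencil_cup [([0.585, 0.513, 0.002], 0.81)]
top tray_knob [([0.536, -0.164, 0.001], 0.85), ([0.563, -0.305, 0.001], 0.67)]
top cover_bar [([0.649, 0.001, 0.107], 0.78), ([0.588, 0.512, -0.002], 0.2)]
top mug [([0.586, 0.514, -0.002], 0.6), ([0.568, -0.305, 0.002], 0.57)]
top paperweight [([0.486, 0.183, -0.0], 0.6)]
top stapler [([0.43, -0.27, 0.001], 0.73)]
top pencil_cup [([0.585, 0.51, -0.003], 0.82), ([0.487, 0.181, -0.001], 0.23)]
```

View pics/fin.png

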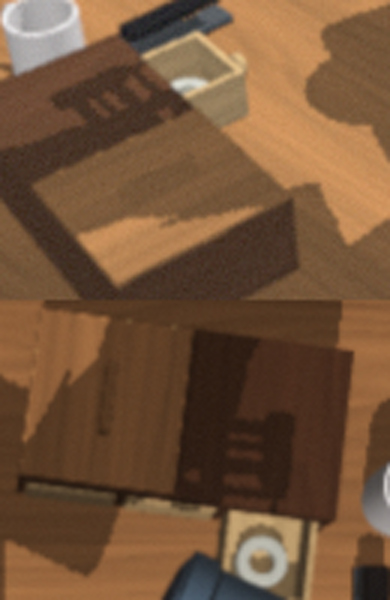

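Both drawer faces show only as equal thin strips along the front, and the cover is flush at the left end. The bar measures about organiser y +79, the knobbed drawer and bystanders are unmoved, and the arm is clear.

```bash
python3 -c "
from station import *
print(finish_job())"
```

```text
the job is handed in; nothing more can be done
None
```

The job is handed in: both plain drawers were pushed home and the cover shut, each until it met its stop, and in the last pictures the knobbed drawer and the other things on the desk had not moved; `finish_job()` gave no verdict.

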